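# Take the left-hand nut off a fruit slicer and fit the slicing disc

### The job

Fit the slicing disc to the fruit slicer. First unscrew the black wing nut from the spindle - it has a left-hand thread, so turn it clockwise until its red line meets the red line on the hub - then lift it off and stand it in the white tray. Then lower the disc over the two drive pins until it lies flush on the hub, without dropping it, and leave the jars where they stand.

Things in the scene. Friction and masses are not known exactly. Their poses are not given: they have to be found in the camera images.
- slicer: Bench fruit slicer without its bowl, fixed: steel housing 215 x 190 mm, its round grey bowl seat (radius 98 mm) on top at 150 mm above its origin; buttons on the front. Origin at the centre of its underside. The hub stands on its axis.
- hub: Fixed drive hub on the slicer; does not turn. Origin: centre of its flange's top face, 180 mm above the table, z up. Flange radius 46 mm; below it a collar of radius 62 mm, top 8 mm lower, engraved with a dark clockwise arrow. Two drive pins on the flange at x = +34 and -34 mm: diameter 8, height 12, top 3 mm tapered.
- spindle_top (a point): Centre of the top of the hub's upright spindle, 56 mm above the flange. Spindle diameter 20 mm, with two opposite thread ridges out to radius 14.5 mm, 26 to 36 mm above the flange.
- release_mark (a point): Red engraved radial line on the hub's collar, 54.5 mm from the axis, at -2.0 rad (clockwise from above) from the hub's +x. With the nut's marked wing over it (within 0.2 rad) the nut is off the thread and lifts straight up; about 0.25 rad farther on it meets a stop.
- thread (a joint): Turn of the nut on its left-hand thread, rad: 0 = screwed home (start), grows clockwise seen from above, 2.0 = red line on red line, free (the nut has 0.05 rad of play). The nut climbs 3 mm per rad. Stiff: 0.35 N m, about 9 N at a wing's end; stays where it is left. Until free the nut cannot be pulled up; it does not turn below 0. Keeps its value once the nut is off.
- nut: Loose black wing nut, 0.22 kg. Round body 42 mm across, 36 mm high, bored through; two wings along its x axis, 18 to 52 mm off its axis, 11 mm thick, 10 to 34 mm above its lower rim; red line on the +x wing. Origin: centre of its lower rim, z up. Start: on the spindle, 22 mm above the hub's origin, x along the hub's x. Raise it over 40 mm to clear the spindle; the body can be gripped across the wings.
- nut_mark (a point): Point on the red line on top of the nut's marked wing, 45 mm from the nut's axis, 34 mm above its lower rim.
- disc: Loose slicing disc, 0.42 kg, boss up: aluminium, diameter 170 mm, 4 mm thick, two crescent openings with blades. Orange boss to hold it by: outer diameter 46 mm, top 22 mm above the underside, bore 37 mm (clears the spindle and threads). Two drive holes, diameter 10.5 mm, at x = +34 and -34 mm; fits either way round. Origin: centre of its underside, z up.
- board: Wooden board 200 x 200 x 18 mm on which the disc lies, fixed. Origin at the centre of its underside.
- tray: White tray for loose parts, fixed: 220 (x) x 180 (y) x 30 mm high outside, walls and floor 5 mm thick. Origin at the centre of its underside.
- jam_jar: Full jam jar with a white lid, diameter 66 mm, 84 mm high, loose; leave it alone. Origin at the centre of its underside.
- empty_jar: Empty glass jar, diameter 66 mm, 80 mm high, loose; leave it alone. Origin at the centre of its underside.
- empty_jar2: Second empty glass jar, the same; leave it alone. Origin at the centre of its underside.

How it is judged:
By the outcome, as a careful person would: the job done as asked, in the order asked, and still so for the second after the job is handed in, with the robot touching nothing.
It also fails if it takes over 72 s, if anything falls off the work surface, if the arm or the gripper's body presses on something with over 40 N, if the wrist force passes 120 N, or if a joint passes its speed limit or range.

### The arm

A 6-joint arm with a two-finger parallel gripper is mounted at the origin on the work surface. World frame = base frame: x ahead of the robot, y to its left, z up, the work surface at z = 0. Lengths are in m, angles in rad, forces in N, time in s.
With the tool pointing down it reaches from about 0.375 to 0.825 m from the base axis. Payload 5.5 kg.
Tool frame: the origin (TCP) lies at the very end of the fingers, on their centre line; the grasp point (between the pads) lies 19 mm behind it (grip_point_offset is the distance from the TCP to the grasp point, in m); x points along the fingers, y is the direction in which the jaws open and shut, and the axes are right-handed (so a half turn about x gives the same grasp; the last joint's range is limited). The gripper opens to 85 mm and grips with 20 to 120 N. Pads are 22 mm wide; open, the fingers measure 114 mm over their backs; the gripper's body (76 mm by 85 mm) begins 54 mm behind the grasp point. The pads swing forward as they close: fully open they stand 13 mm farther back than shut.
Start: joints at [-1.154, 0.314, -0.047, 1.21, 0, 1.571], TCP at [0.243, -0.549, 0.231] pointing down, gripper open.
Joint ranges: [-2.67, 2.67], [-0.69, 1.73], [-1.03, 1.25], [-2.08, 2.16], [-1.42, 1.45], [-3.14, 3.14]. Speed limits (rad/s): [2.39, 2.39, 3.01, 3.14, 3.14, 3.14].

### API

Orientations are given as [roll, pitch, yaw] about the fixed x, y, z axes, in that order (R = Rz(yaw) Ry(pitch) Rx(roll)).
In Python, from rig import * gives the robot as it stands. The module is installed in compiled form; this text tells all that it offers.
- The arm moves only by the tool arm_command, never from a script. Its arguments are lists of equal length, an entry for each row: "delta_pos": the shift along the tool's x, y, z normalised to -1 to 1, where 1 is 0.2 m, a list of three; "angular": the turn, a rotation vector about the tool's x, y, z normalised to -1 to 1, where 1 is 90 degrees, a list of three; "fingers": the closure, from 0 (fully open) to 1 (shut). In form: {"delta_pos": [[tx, ty, tz], ...], "angular": [[ax, ay, az], ...], "fingers": [fingers, ...]}. A call has 1 to 12 rows; each row is the pose to reach, as a shift and turn from the pose commanded when the call began, along the tool's axes at that moment; what a row does not reach only later rows make up. A row lasts 1/8 s, in which the tool goes at most 62.5 mm and 10.7 degrees, less where a joint would pass 70% of its speed; a pose out of reach is approached as far as the arm can. A call with a number of a shift or a turn outside -1 to 1 is refused whole. A call with a gripper value outside its range is refused whole. The fingers move at their own pace and stop on an object; "force" is the grip in N (left out, the last holds). Time passes only in rows, so rows that repeat a pose let the fingers close. It gives the time, the measured TCP pose, the force and the opening at its end, in the units of the state.
- read_state(): the state, without advancing time (a new reading comes with each control period).
- grab_frame(name): name is "scene" or "top" or "wrist"; returns a dict with "pixels" (400x640x3 uint8, red, green, blue), "vertical_fov" (degrees; the focal length in pixels is half the picture's height over the tangent of half this angle, whatever the lens; pixels are square), "cx", "cy" (the principal point, pixels), "world_from_camera" (4x4, takes a point from camera to world coordinates); the wrist camera has in their place "tool_from_camera" (4x4, takes a point from camera to tool coordinates, whose origin is the TCP and whose axes are the tool frame's). Camera axes: x right, y up, looking along -z (the intrinsics and any distortion apply to the point x, -y, -z); pixel columns grow to the right and rows downward; lengths in m; the calibration is good to about 2 mm. A picture is of the moment at which its call begins: read the wrist's pose just before it. There is no depth.
- job_done(): hands the job in, once; it reports no verdict.
Trained networks look in a picture, given as the dict that the camera call returned (one of the last four; its "shot" number tells which), for a name from the list of things; names that differ only in an ending like _2 or _b are one class to them, and where a whole thing is asked for, a point or a joint stands for the part that bears it (a point fixed in the world has none). Each returns a list of dicts, best first, with "score" (0 to 1); they miss things now and then, are a little off and sometimes report something else, mostly with a low value. They report only what shows in the picture. A call takes as long as a camera call.
- find_in(name, picture): "centre" ([column, row] in pixels, amid what is visible of it).
The state is a dict: "clock": time; "q": joint angles; "joint_vel": joint speeds; "joint_torque": joint torques, N m; "ee_pos": TCP position; "eef_rot": TCP orientation; "ft_force": force on the tool from outside, world axes, zero at the start; "moment": the same for the moment, N m; "finger_gap": finger opening in m.
Only numpy, scipy, OpenCV 4.12 (cv2) and the standard library are available. Lean on these libraries where they do the work, as an engineer would, in place of code of your own. Each camera call takes 0.05 s, during which the arm holds its last target. There are 200 camera calls.

## Working session

There is one attempt and no reset: what is moved stays moved. The work goes in short steps, Python scripts to look and compute and a tool call to move; the robot and the scene stay as the last step left them, time stands still between calls to the robot, and variables do not carry over. Pictures are saved under pics/ and viewed, about 8 in all and at most 12, crops included, and the job is handed in when it is done.

Besides the shell and the picture viewer there is one more tool, called after ">>>" as a command line: name --argument value ..., lists and objects as JSON in quotes. arm_command: Moves the arm, as the interface text tells. Scaled input: -1 to 1 covers 0.2 m each way for a shift and 90 degrees each way for a turn. Its arguments: {"type":"object","properties":{"delta_pos":{"type":"array"},"angular":{"type":"array"},"fingers":{"type":"array"},"force":{"type":"number"}},"required":["delta_pos","angular","fingers"]}

```bash
mkdir -p pics; cat > h.py <<'E'
from rig import *
import numpy as np, cv2
from scipy.spatial.transform import Rotation as R
def pose():
    s=read_state(); T=np.eye(4); T[:3,3]=s["ee_pos"]; T[:3,:3]=R.from_euler("xyz",s["eef_rot"]).as_matrix(); return T
def shot(n):
    T=pose(); f=grab_frame(n)
    f["W"]=f["world_from_camera"] if n!="wrist" else T@np.array(f["tool_from_camera"])
    f["W"]=np.array(f["W"]); return f
def foc(f): return 200/np.tan(np.radians(f["vertical_fov"])/2)
def toz(f,px,z):
    d=np.array([(px[0]-f["cx"])/foc(f),-(px[1]-f["cy"])/foc(f),-1]); d=f["W"][:3,:3]@d; o=f["W"][:3,3]
    return o+d*(z-o[2])/d[2]
def proj(f,p):
    c=np.linalg.inv(f["W"])@np.append(p,1); return np.array([f["cx"]+foc(f)*c[0]/-c[2], f["cy"]-foc(f)*c[1]/-c[2]])
def save(f,n,crop=None,k=1):
    im=f["pixels"][:,:,::-1]
    if crop: a,b,c,d=crop; im=im[b:d,a:c]
    cv2.imwrite("pics/"+n,cv2.resize(im,None,fx=k,fy=k,interpolation=cv2.INTER_CUBIC))
E
python3 - <<'E'
from h import *
print(read_state())
for n in("top","scene"):
    f=shot(n); save(f,n+"0.png"); print(n,{k:v for k,v in f.items() if k not in("pixels","W")})
    for o,z in dict(hub=.18,spindle_top=.236,release_mark=.172,nut=.22,nut_mark=.236,disc=.03,board=.01,tray=.015,jam_jar=.084,empty_jar=.04,slicer=.1).items():
        for r in find_in(o,f)[:3]: print(o,np.round(r["centre"],1),round(r["score"],2),toz(f,r["centre"],z).round(3))
E
```

```text
{'clock': 0.0, 'q': array([-1.15399279e+00,  3.14200600e-01, -4.80778578e-02,  1.21018997e+00,
        2.48641781e-05,  1.57081322e+00]), 'joint_vel': array([ 0.00058129,  0.00032188,  0.00058305,  0.00125888, -0.0007228 ,
       -0.00037131]), 'joint_torque': array([ 1.52755056e-03, -5.39601052e+01,  3.39742970e+01,  1.96375244e-02,
        7.14255748e-05,  4.27431189e-06]), 'ee_pos': array([ 0.24267943, -0.54810543,  0.23045033]), 'eef_rot': array([-1.58564834,  1.56912404,  1.97273094]), 'ft_force': array([-0.26358417,  0.15987261, -0.49577522]), 'moment': array([ 0.01917418,  0.03044938, -0.01802124]), 'finger_gap': 0.08539053097579603}
top {'vertical_fov': 46.45027362793537, 'cx': 317.02844724117756, 'cy': 201.65270618989024, 'world_from_camera': array([[-0.02071264,  0.99357243, -0.11128709,  0.43495467],
       [-0.99965553, -0.01878672,  0.0183269 ,  0.01841986],
       [ 0.01611838,  0.11162835,  0.9936193 ,  1.35154328],
       [ 0.        ,  0.        ,  0.        ,  1.        ]]), 'shot': 1}
hub [311.3 221.2] 0.89 [0.517 0.012 0.18 ]
spindle_top [312.6 224.7] 0.67 [0.505 
[... 1012 characters left out ...]
.        ,  1.        ]]), 'shot': 2}
hub [324.7 185.8] 0.71 [0.549 0.028 0.18 ]
spindle_top [322.8 185.5] 0.81 [0.606 0.037 0.236]
release_mark [319.3 217.8] 0.16 [0.646 0.039 0.172]
nut [322.  163.5] 0.82 [0.515 0.013 0.22 ]
nut_mark [322.5 162.6] 0.92 [0.53  0.017 0.236]
nut_mark [453.1 287. ] 0.51 [0.798 0.316 0.236]
disc [218.  189.4] 0.57 [ 0.488 -0.315  0.03 ]
board [231.4 204. ] 0.74 [ 0.518 -0.262  0.01 ]
board [381.8 296.5] 0.42 [0.713 0.209 0.01 ]
tray [451.6 230.6] 0.94 [0.467 0.368 0.015]
jam_jar [380.4 296.2] 0.68 [0.757 0.203 0.084]
empty_jar [453.8 285.8] 0.73 [0.661 0.367 0.04 ]
empty_jar [224.9 265.5] 0.59 [ 0.741 -0.176  0.04 ]
slicer [320.6 215.8] 0.78 [0.577 0.025 0.1  ]
```

View pics/top0.png

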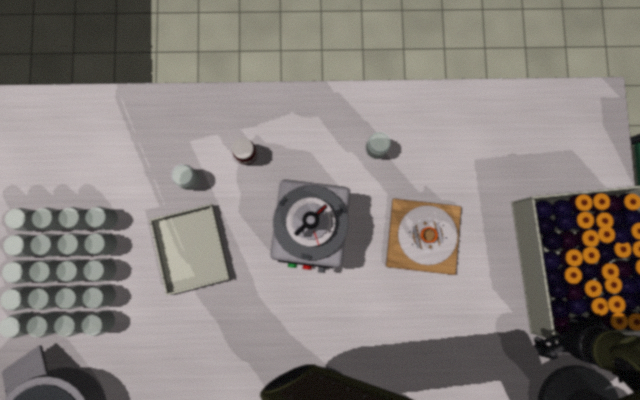

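View pics/scene0.png

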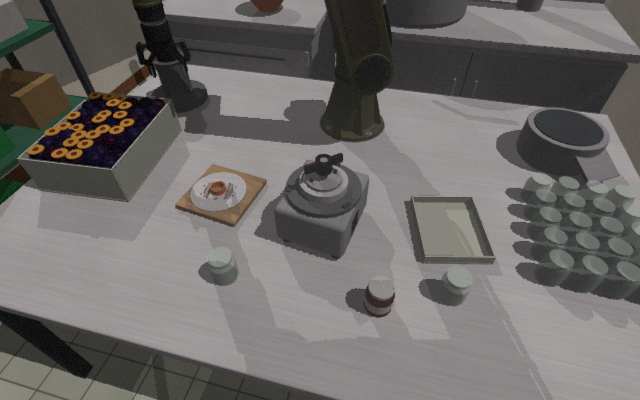

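```bash
cat >> h.py <<'E'
def down(psi):  # tool x down, tool y (jaws) at world angle psi
    y=np.array([np.cos(psi),np.sin(psi),0]); x=np.array([0,0,-1.]); return np.column_stack([x,y,np.cross(x,y)])
def cmd(p,psi,T=None):
    T=pose() if T is None else T
    d=T[:3,:3].T@(np.array(p)-T[:3,3])/.2; a=R.from_matrix(T[:3,:3].T@down(psi)).as_rotvec()/(np.pi/2)
    print("dp",d.round(4),"ang",a.round(4)); 
    print("at",T[:3,3].round(4),"jaw deg",np.degrees(np.arctan2(T[1,1],T[0,1])).round(2),"tilt",T[2].round(4)[:3])
E
python3 - <<'E'
from h import *
T=pose();print(T.round(3))
f=shot("wrist");print({k:v for k,v in f.items() if k not in("pixels","W")}, f["W"].round(3))
f=shot("top")
a=f["pixels"].astype(int)
m=((a[:,:,0]-a[:,:,1]>60)&(a[:,:,0]-a[:,:,2]>60)).astype(np.uint8)
n,_,st,c=cv2.connectedComponentsWithStats(m)
for i in range(1,n):
    if 270<c[i][0]<470 and st[i][4]>3: print(st[i],c[i].round(1),toz(f,c[i],.236).round(3),toz(f,c[i],.172).round(3))
save(f,"crop1.png",(260,170,480,290),3.6)
cmd([0.45,0.01,0.48],np.pi/2)
E
```

```text
[[-0.     0.405 -0.914  0.243]
 [-0.    -0.914 -0.405 -0.549]
 [-1.    -0.     0.     0.231]
 [ 0.     0.     0.     1.   ]]
{'vertical_fov': 58.9519773415017, 'cx': 317.3305873973184, 'cy': 195.77430960123937, 'tool_from_camera': array([[ 6.57374914e-04,  2.96806679e-01, -9.54937361e-01,
        -1.41162870e-01],
       [ 9.99998856e-01, -1.49589392e-03,  2.23452203e-04,
        -5.96816917e-04],
       [-1.36216288e-03, -9.54936415e-01, -2.96807323e-01,
        -7.51149668e-02],
       [ 0.00000000e+00,  0.00000000e+00,  0.00000000e+00,
         1.00000000e+00]]), 'shot': 3} [[ 0.406  0.873  0.272  0.311]
 [-0.914  0.388  0.12  -0.518]
 [-0.001 -0.297  0.955  0.372]
 [ 0.     0.     0.     1.   ]]
[319 209   4   3   5] [320.6 209.8] [ 0.54  -0.01   0.236] [ 0.546 -0.012  0.172]
[421 227  17  15  81] [429.2 234.6] [ 0.475 -0.27   0.236] [ 0.478 -0.286  0.172]
[303 265   8   4  27] [306.2 266.7] [0.405 0.027 0.236] [0.404 0.027 0.172]
dp [-1.2434 -2.1349 -2.0776] ang [-1.7347 -0.     -0.    ]
at [ 0.2429 -0.5486  0.2313] jaw deg -66.12 tilt [-1. -0. -0.]
```

View pics/crop1.png

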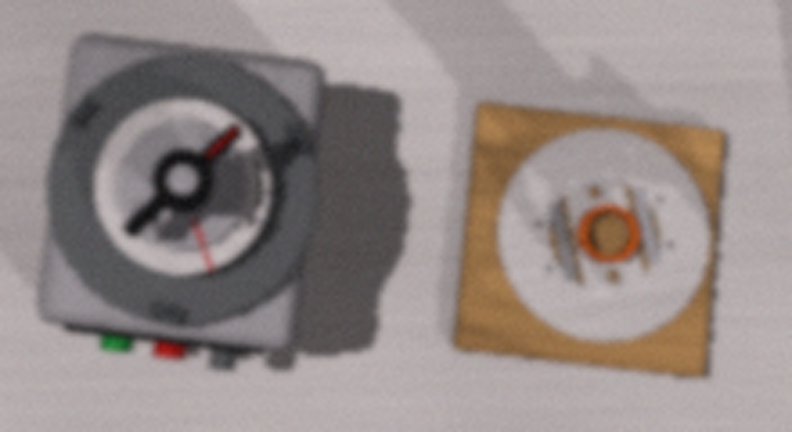

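Top crop: marked wing points about −45° in world and the release line about −165°. The disc's drive holes lie near 12° and its centre is about (0.47, −0.30). I'm moving over the disc for a wrist view.

>>> arm_command --delta_pos '[[-0.5,-0.35,-0.8],[-0.5,-0.35,-0.8],[-0.5,-0.35,-0.8],[-0.5,-0.35,-0.8],[-0.5,-0.35,-0.8]]' --angular '[[0,0,0],[0,0,0],[0,0,0],[0,0,0],[0,0,0]]' --fingers '[0,0,0,0,0]'

```text
clock: 1.92
ee_pos: [0.3613, -0.4198, 0.3316]
eef_rot: [1.433, 1.57, -1.29]
ft_force: [0.4, 1.0, -0.4]
finger_gap: 0.0852
```

>>> arm_command --delta_pos '[[-0.1,-0.35,-0.8],[-0.1,-0.35,-0.8],[-0.1,-0.35,-0.8],[-0.1,-0.35,-0.8],[-0.1,-0.35,-0.8],[-0.1,-0.35,-0.8]]' --angular '[[0,0,0],[0,0,0],[0,0,0],[0,0,0],[0,0,0],[0,0,0]]' --fingers '[0,0,0,0,0,0]'

```text
clock: 2.68
ee_pos: [0.4776, -0.2925, 0.3506]
eef_rot: [-0.572, 1.57, 2.984]
ft_force: [-0.3, -0.3, -0.2]
finger_gap: 0.0853
```

```bash
python3 - <<'E'
from h import *
print(read_state()["q"].round(3), read_state()["clock"])
f=shot("wrist");save(f,"w1.png")
for o,z in dict(disc=.03,board=.018).items():
    for r in find_in(o,f)[:2]: print(o,np.round(r["centre"],1),r["score"],toz(f,r["centre"],z).round(4))
a=cv2.cvtColor(f["pixels"],cv2.COLOR_RGB2HSV)
m=cv2.inRange(a,(3,190,120),(13,255,255));n,l,st,c=cv2.connectedComponentsWithStats(m)
i=1+np.argmax(st[1:,4]);print(st[i],c[i],toz(f,c[i],.04))
cmd([.515,.012,.40],np.pi/4)
E
```

```text
[-0.549  0.22   0.099  1.451 -0.     2.178] 2.675
disc [335.1 139.4] 0.59 [ 0.494  -0.3094  0.03  ]
board [322.6 139.6] 0.69 [ 0.4856 -0.2955  0.018 ]
[346 160   3   2   3] [347.         160.33333333] [ 0.47673388 -0.33381165  0.04      ]
dp [-0.2445 -1.3168 -0.782 ] ang [-1.2359e+00  0.0000e+00  3.0000e-04]
at [ 0.478  -0.2921  0.3511] jaw deg -66.23 tilt [-1.e+00 -2.e-04  3.e-04]
```

View pics/w1.png

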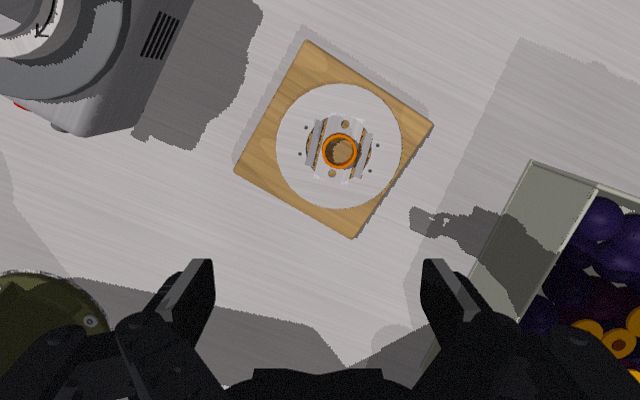

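The disc boss is at about (340,151), with its drive holes at (346,125) and (333,174). The blades lie either side of the boss, parallel to the hole axis. Next, over to the hub.

>>> arm_command --delta_pos '[[-0.25,-0.3,-0.18],[-0.25,-0.66,-0.39],[-0.25,-0.66,-0.39],[-0.25,-0.66,-0.39],[-0.25,-0.66,-0.39],[-0.25,-0.66,-0.39]]' --angular '[[-0.1,0,0],[-0.22,0,0],[-0.34,0,0],[-0.46,0,0],[-0.58,0,0],[-0.6,0,0]]' --fingers '[0,0,0,0,0,0]'

```text
clock: 3.58
ee_pos: [0.4965, -0.1391, 0.4014]
eef_rot: [1.171, 1.571, -0.611]
ft_force: [-0.4, 0.4, -0.3]
finger_gap: 0.0849
```

```bash
python3 - <<'E'
from h import *
cmd([.515,.012,.38],np.pi/4)
E
```

```text
dp [ 0.1069 -0.0688 -0.758 ] ang [-6.35e-01  1.00e-04 -1.00e-04]
at [ 0.4965 -0.1391  0.4014] jaw deg -12.15 tilt [-1.e+00  2.e-04  1.e-04]
```

>>> arm_command --delta_pos '[[0.1,-0.07,-0.3],[0.1,-0.07,-0.6],[0.1,-0.07,-0.76],[0.1,-0.07,-0.76],[0.1,-0.07,-0.76],[0.1,-0.07,-0.76],[0.1,-0.07,-0.76]]' --angular '[[-0.11,0,0],[-0.22,0,0],[-0.34,0,0],[-0.46,0,0],[-0.57,0,0],[-0.63,0,0],[-0.63,0,0]]' --fingers '[0,0,0,0,0,0,0]'

```text
clock: 4.45
ee_pos: [0.5149, 0.0123, 0.3813]
eef_rot: [-1.334, 1.571, -2.13]
ft_force: [-0.4, -0.6, -0.4]
finger_gap: 0.0855
```

```bash
python3 - <<'E'
from h import *
f=shot("wrist");save(f,"w2.png")
for o,z in dict(hub=.18,spindle_top=.236,release_mark=.172,nut=.22,nut_mark=.236).items():
    for r in find_in(o,f)[:2]: print(o,np.round(r["centre"],1),round(r["score"],2),toz(f,r["centre"],z).round(4))
print(proj(f,[.515,.012,.236]))
cmd([.515,.012,.38],np.pi/4)
E
```

```text
hub [310. 153.] 0.58 [0.4996 0.0173 0.18  ]
spindle_top [313.1 150.9] 0.68 [0.494  0.0284 0.236 ]
release_mark [313.7 147.8] 0.65 [0.4995 0.0224 0.172 ]
nut [325.3 167.2] 0.95 [0.5134 0.0234 0.22  ]
nut_mark [324.5 166.3] 0.7 [0.5096 0.0258 0.236 ]
[317.46809815 182.2100814 ]
dp [ 0.0065 -0.002   0.0024] ang [-0.0055  0.     -0.    ]
at [0.5149 0.0126 0.3813] jaw deg 44.51 tilt [-1.  0.  0.]
```

View pics/w2.png

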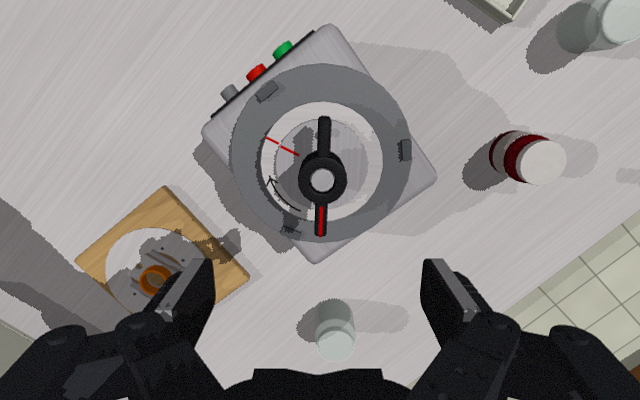

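```bash
python3 - <<'E'
from h import *
f=shot("wrist"); im=f["pixels"]; a=im.astype(int)
red=((a[:,:,0]-a[:,:,1]>50)&(a[:,:,0]-a[:,:,2]>50))
def pts(x0,y0,x1,y1,m):
    ys,xs=np.nonzero(m[y0:y1,x0:x1]); return np.column_stack([xs+x0,ys+y0]).astype(float)
# spindle top disc
g=a.sum(2)/3; P=pts(305,162,340,195,g>110); print("sp n",len(P),P.mean(0))
c=toz(f,P.mean(0),.236)
def ang(v): return np.degrees(np.arctan2(v[1],v[0])).round(2)
W=pts(310,198,335,240,red); w=np.array([toz(f,p,.236) for p in W])[:,:2]
S=pts(255,125,305,165,red); s=np.array([toz(f,p,.172) for p in S])[:,:2]
print("c",c.round(4),len(W),len(S))
def dirn(p): u=np.linalg.svd(p-p.mean(0))[2][0]; return u
print("wing line dir",ang(dirn(w)),"from c",ang(w.mean(0)-c[:2]),"r",np.linalg.norm(w-c[:2],axis=1)[[0,-1]])
print("rel dir",ang(dirn(s)),"from c",ang(s.mean(0)-c[:2]),"r",np.linalg.norm(s.mean(0)-c[:2]), w.mean(0),s.mean(0))
# black wings at top: dark mask PCA
D=pts(290,105,355,245,g<55); d=np.array([toz(f,p,.236) for p in D])[:,:2]; print("black",ang(dirn(d)),d.mean(0))
# bowl seat circle fit / collar circle
hs=toz(f,[322,179],.236);print(hs)
# disc from pic w1 pixels later
cmd([c[0],c[1],.30],np.radians(45)); 
E
```

```text
sp n 396 [321.93686869 180.03030303]
c [0.5164 0.0163 0.236 ] 119 104
wing line dir -47.99 from c -47.76 r [0.02395356 0.05172957]
rel dir 14.59 from c -160.04 r 0.042972090124563496 [ 0.54141895 -0.01130294] [0.47599601 0.00159766]
black -49.33 [0.51308731 0.0182264 ]
[0.51579772 0.01693578 0.236     ]
dp [ 0.4066  0.0178 -0.0078] ang [-0.0053  0.      0.    ]
at [0.5149 0.0127 0.3813] jaw deg 44.52 tilt [-1. -0.  0.]
```

Wrist view: spindle top at (322,180), red wing pointing down to (321,235), release line at (265–300,137–155). The wing sits at about −48°, so the jaw should be at 42°. The top camera agrees on the axis at (0.516, 0.0155). Going down.

```bash
python3 - <<'E'
from h import *
cmd([.516,.0155,.203],np.radians(42.)); print(read_state()["ft_force"])
E
```

```text
dp [ 0.8916  0.0138 -0.0064] ang [ 0.0281  0.     -0.    ]
at [0.5149 0.0127 0.3813] jaw deg 44.52 tilt [-1. -0.  0.]
[0.48877861 0.13451175 0.42074382]
```

>>> arm_command --delta_pos '[[0.2,0.014,-0.006],[0.45,0.014,-0.006],[0.7,0.014,-0.006],[0.89,0.014,-0.006],[0.89,0.014,-0.006],[0.89,0.014,-0.006],[0.89,0.014,-0.006],[0.89,0.014,-0.006],[0.89,0.014,-0.006]]' --angular '[[0.028,0,0],[0.028,0,0],[0.028,0,0],[0.028,0,0],[0.028,0,0],[0.028,0,0],[0.028,0,0],[0.028,0,0],[0.028,0,0]]' --fingers '[0,0,0,0,0,0.3,0.6,0.6,0.6]' --force 60

```text
clock: 5.92
ee_pos: [0.5174, 0.0156, 0.2052]
eef_rot: [0.865, 1.567, 0.028]
ft_force: [0.1, 0.1, 6.2]
finger_gap: 0.0402
```

```bash
python3 - <<'E'
from h import *
s=read_state();print(s["q"].round(3),s["finger_gap"],s["ft_force"],s["moment"]);cmd([.516,.0155,.203],np.radians(42.))
E
```

```text
[ 0.03   0.169 -0.293  1.105 -0.     0.867] 0.04015561649421136 [0.08434759 0.14192979 6.22413969] [-0.02180229  0.07349208  0.02052923]
dp [ 0.0108 -0.0055 -0.0042] ang [ 0.0006  0.0014 -0.0016]
at [0.5174 0.0156 0.2052] jaw deg 42.06 tilt [-1.      0.0026  0.0022]
```

>>> arm_command --delta_pos '[[0,0,0],[-0.002,0,0],[-0.004,0,0],[-0.006,0,0],[-0.008,0,0],[-0.01,0,0],[-0.013,0,0],[-0.015,0,0],[-0.017,0,0],[-0.019,0,0],[-0.019,0,0]]' --angular '[[0,0,0],[0.09,0,0],[0.18,0,0],[0.27,0,0],[0.36,0,0],[0.45,0,0],[0.54,0,0],[0.63,0,0],[0.72,0,0],[0.8,0,0],[0.8,0,0]]' --fingers '[0.6,0.6,0.6,0.6,0.6,0.6,0.6,0.6,0.6,0.6,0.6]' --force 100

```text
clock: 7.3
ee_pos: [0.5182, 0.0157, 0.2089]
eef_rot: [2.122, 1.566, 0.03]
ft_force: [2.6, 0.6, 6.8]
finger_gap: 0.0395
```

```bash
python3 - <<'E'
from h import *
s=read_state();print(s["q"].round(3),s["finger_gap"],s["ft_force"],s["moment"]);cmd([.516,.0155,.203+.006],np.radians(42.-114.6))
f=shot("wrist");save(f,"w3.png",(160,130,480,400),2.2)
E
```

```text
[ 0.03   0.167 -0.287  1.112 -0.     2.122] 0.03948165195852004 [2.62364762 0.64116085 6.83930743] [ 0.0139408  -0.73469223  0.08697474]
dp [-0.0005 -0.0089  0.0061] ang [ 0.475  -0.0025 -0.0019]
at [0.5182 0.0157 0.2089] jaw deg -29.85 tilt [-1.      0.004  -0.0025]
```

View pics/w3.png

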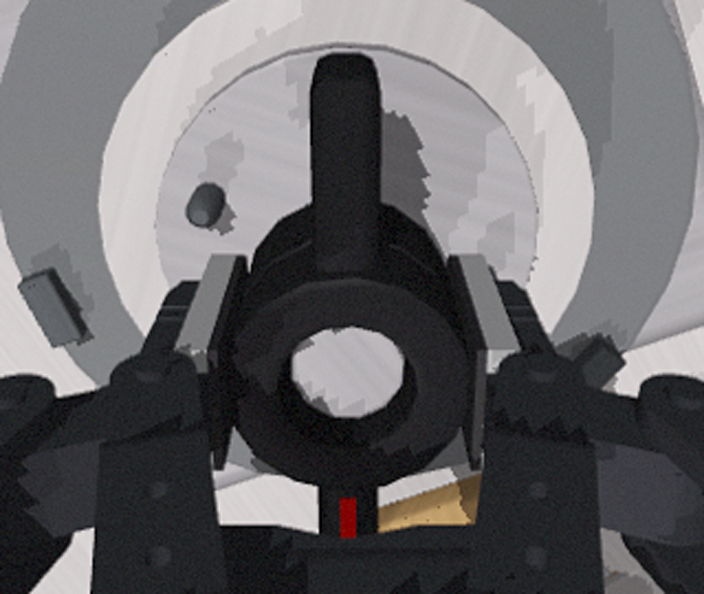

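The nut turned with the gripper and didn't slip; the wing still lies across the jaws. Finishing the turn.

>>> arm_command --delta_pos '[[-0.002,0,0],[-0.004,0,0],[-0.006,0,0],[-0.008,0,0],[-0.01,0,0],[-0.011,0,0],[-0.011,0,0],[-0.011,0,0]]' --angular '[[0.09,0,0],[0.18,0,0],[0.27,0,0],[0.36,0,0],[0.44,0,0],[0.475,0,0],[0.475,0,0],[0.475,0,0]]' --fingers '[0.6,0.6,0.6,0.6,0.6,0.6,0.6,0.6]'

```text
clock: 8.35
ee_pos: [0.5184, 0.0152, 0.2111]
eef_rot: [2.689, 1.565, -0.147]
ft_force: [3.9, -1.3, 5.8]
finger_gap: 0.0398
```

```bash
python3 - <<'E'
from h import *
s=read_state();print(s["q"].round(3),s["finger_gap"],s["ft_force"],s["moment"]);cmd([.516,.0155,.209],np.radians(42.-114.6))
f=shot("wrist");save(f,"w4.png",(100,60,540,390),1.8)
E
```

```text
[ 3.000e-02  1.660e-01 -2.830e-01  1.117e+00 -1.000e-03  2.867e+00] 0.03979102412087264 [ 3.90478425 -1.32959655  5.77185408] [-0.31516065 -0.90253174  0.24526126]
dp [ 0.0106 -0.005   0.0113] ang [ 0.0008 -0.003  -0.0015]
at [0.5184 0.0152 0.2111] jaw deg -72.52 tilt [-1.      0.0023 -0.0048]
```

View pics/w4.png

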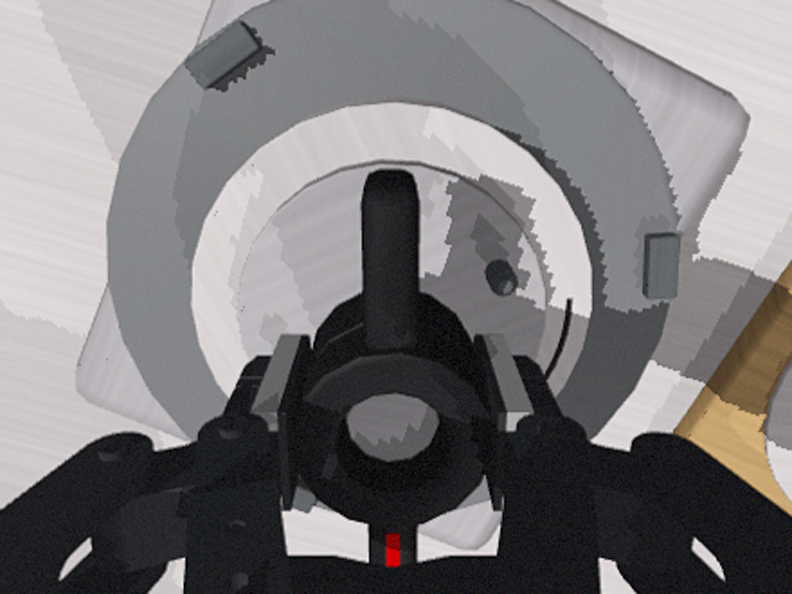

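The nut is still square to the jaws, and the turn measures 114.6° = 2.0 rad. Now a small trial lift.

>>> arm_command --delta_pos '[[-0.03,0,0],[-0.06,0,0],[-0.08,0,0]]' --angular '[[0,0,0],[0,0,0],[0,0,0]]' --fingers '[0.6,0.6,0.6]'

```text
clock: 8.78
ee_pos: [0.5153, 0.0153, 0.2251]
eef_rot: [0.001, 1.569, -2.837]
ft_force: [-0.7, -1.3, -3.3]
finger_gap: 0.0396
```

>>> arm_command --delta_pos '[[-0.15,0,0],[-0.35,0,0],[-0.5,0,0],[-0.5,0,0]]' --angular '[[0,0,0],[0,0,0],[-0.1,0,0],[-0.2,0,0]]' --fingers '[0.6,0.6,0.6,0.6]'

```text
clock: 9.28
ee_pos: [0.5168, 0.0157, 0.3279]
eef_rot: [2.634, 1.568, 0.115]
ft_force: [-0.3, -0.3, -2.6]
finger_gap: 0.0394
```

```bash
python3 - <<'E'
from h import *
cmd([.495,.19,.30],np.radians(0)); cmd([.462,.358,.25],np.radians(20)) 
f=shot("top")
for r in find_in("tray",f)[:2]: print(r, toz(f,r["centre"],.015))
m=cv2.inRange(f["pixels"][190:310,130:250],(0,0,0),(1,1,1))
print([toz(f,p,.03).round(3) for p in ([152,218],[213,205],[236,280],[168,294])])
E
```

```text
dp [ 0.1394 -0.7716 -0.4194] ang [-0.6036 -0.0012 -0.0018]
at [0.5168 0.0157 0.3279] jaw deg -54.33 tilt [-1.      0.0016 -0.0029]
dp [ 0.3892 -1.5506 -0.7745] ang [-0.8259 -0.0009 -0.0021]
at [0.5168 0.0157 0.3279] jaw deg -54.33 tilt [-1.      0.0016 -0.0029]
{'centre': [190.0, 248.4], 'score': 0.93} [0.45783419 0.35747371 0.015     ]
[array([0.545, 0.461, 0.03 ]), array([0.579, 0.29 , 0.03 ]), array([0.367, 0.225, 0.03 ]), array([0.333, 0.413, 0.03 ])]
```

>>> arm_command --delta_pos '[[0,-0.2,-0.1],[0.1,-0.5,-0.28],[0.14,-0.77,-0.42],[0.14,-0.77,-0.42],[0.14,-0.77,-0.42],[0.14,-0.77,-0.42],[0.14,-0.77,-0.42]]' --angular '[[-0.1,0,0],[-0.2,0,0],[-0.3,0,0],[-0.4,0,0],[-0.5,0,0],[-0.6,0,0],[-0.6,0,0]]' --fingers '[0.6,0.6,0.6,0.6,0.6,0.6,0.6]'

```text
clock: 10.25
ee_pos: [0.4949, 0.1897, 0.2965]
eef_rot: [-1.244, 1.569, -2.83]
ft_force: [0.5, -0.5, -2.7]
finger_gap: 0.0392
```

```bash
python3 - <<'E'
from h import *
cmd([.458,.352,.12],np.radians(20)) 
E
```

```text
dp [ 0.8825 -0.1951 -0.8092] ang [-2.32e-01  2.00e-04  1.20e-03]
at [0.4949 0.1897 0.2965] jaw deg -0.88 tilt [-1.0e+00 -1.9e-03  6.0e-04]
```

>>> arm_command --delta_pos '[[0.05,-0.07,-0.3],[0.2,-0.14,-0.6],[0.5,-0.195,-0.81],[0.8,-0.195,-0.81],[0.88,-0.195,-0.81],[0.88,-0.195,-0.81],[0.88,-0.195,-0.81]]' --angular '[[-0.1,0,0],[-0.2,0,0],[-0.23,0,0],[-0.23,0,0],[-0.23,0,0],[-0.23,0,0],[-0.23,0,0]]' --fingers '[0.6,0.6,0.6,0.6,0.6,0.6,0.6]'

```text
clock: 11.12
ee_pos: [0.4594, 0.3525, 0.1226]
eef_rot: [1.881, 1.569, 0.657]
ft_force: [0.5, 0.1, -2.1]
finger_gap: 0.0394
```

```bash
python3 - <<'E'
from h import *
cmd([.458,.352,.012],np.radians(20)) 
f=shot("wrist");save(f,"w5.png")
E
```

```text
dp [ 5.531e-01 -8.100e-03  5.000e-04] ang [-0.0013 -0.0003 -0.0009]
at [0.4594 0.3525 0.1226] jaw deg 19.88 tilt [-1.0e+00  1.4e-03 -5.0e-04]
```

View pics/w5.png

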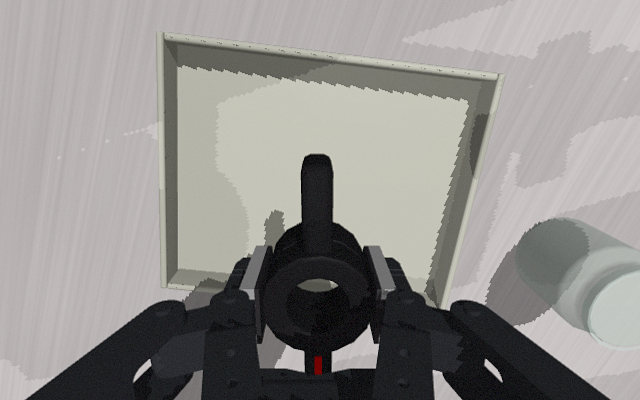

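The nut is centred over the tray: its landing point projects to about (317,189), and the floor spans columns 178–455, rows 65–285.

>>> arm_command --delta_pos '[[0.2,-0.008,0],[0.4,-0.008,0],[0.5,-0.008,0],[0.53,-0.008,0],[0.55,-0.008,0],[0.555,-0.008,0]]' --angular '[[0,0,0],[0,0,0],[0,0,0],[0,0,0],[0,0,0],[0,0,0]]' --fingers '[0.6,0.6,0.6,0.6,0.6,0.6]'

```text
clock: 11.92
ee_pos: [0.4581, 0.3524, 0.0115]
eef_rot: [1.878, 1.569, 0.656]
ft_force: [-0.2, -0.5, -2.5]
finger_gap: 0.0391
```

>>> arm_command --delta_pos '[[0.004,0,0],[0.008,0,0],[0.011,0,0],[0.011,0,0]]' --angular '[[0,0,0],[0,0,0],[0,0,0],[0,0,0]]' --fingers '[0.6,0.6,0.6,0.6]'

```text
clock: 12.42
ee_pos: [0.4572, 0.3519, 0.0086]
eef_rot: [1.883, 1.57, 0.661]
ft_force: [-2.0, -0.0, 4.2]
finger_gap: 0.0397
```

Contact: the vertical force went from −2.5 to +4.2 N. Opening slowly, then rising.

>>> arm_command --delta_pos '[[0,0,0],[0,0,0],[0,0,0],[0,0,0],[-0.15,0,0],[-0.4,0,0],[-0.7,0,0],[-1,0,0],[-1,0,0]]' --angular '[[0,0,0],[0,0,0],[0,0,0],[0,0,0],[0,0,0],[0,0,0],[0,0,0],[0,0,0],[0,0,0]]' --fingers '[0.4,0.2,0,0,0,0,0,0,0]'

```text
clock: 13.55
ee_pos: [0.4599, 0.3539, 0.2138]
eef_rot: [1.878, 1.561, 0.656]
ft_force: [0.5, -0.1, -1.2]
finger_gap: 0.0856
```

```bash
python3 - <<'E'
from h import *
f=shot("wrist");save(f,"w6.png")
print([ (np.round(r["centre"],1),r["score"],toz(f,r["centre"],.03).round(3)) for r in find_in("nut",f)])
# clean spindle look with other cam
g=shot("top")
# disc estimate: circle at z=.022 in top
print([ (np.round(r["centre"],1),r["score"],toz(g,r["centre"],.022).round(3)) for r in find_in("disc",g)])
cmd([.50,.2,.35],np.radians(20))
E
```

```text
[(array([309.7, 164.5]), 0.68, array([0.452, 0.358, 0.03 ]))]
[(array([421.4, 233.7]), 0.92, array([ 0.486, -0.303,  0.022])), (array([194. , 248.3]), 0.21, array([0.458, 0.344, 0.022]))]
dp [-0.7166 -0.0546  0.7852] ang [0.0001 0.0005 0.0015]
at [0.4562 0.3511 0.2065] jaw deg 20.01 tilt [-1.0e+00 -2.4e-03  8.0e-04]
```

View pics/w6.png

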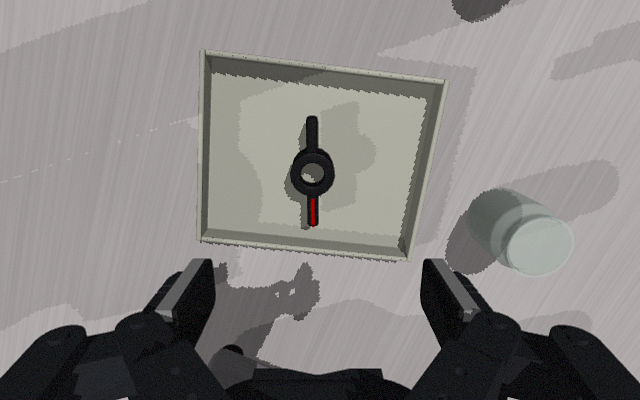

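The nut stands upright in the tray, body at (312,173). Moving back over the bare hub to measure its pins.

>>> arm_command --delta_pos '[[-0.3,0,0.1],[-0.6,-0.02,0.4],[-0.7,-0.05,0.8],[-0.7,-0.05,0.8],[-0.7,-0.05,0.8],[-0.7,-0.05,0.8]]' --angular '[[0,0,0],[0.1,0,0],[0.2,0,0],[0.3,0,0],[0.37,0,0],[0.37,0,0]]' --fingers '[0,0,0,0,0,0]'

```text
clock: 14.5
ee_pos: [0.5021, 0.1973, 0.3465]
eef_rot: [-1.007, 1.568, -2.81]
ft_force: [0.5, 0.4, 0.1]
finger_gap: 0.0855
```

```bash
python3 - <<'E'
from h import *
cmd([.517,.0155,.34],np.radians(-13))
E
```

```text
dp [0.0329 0.2814 0.8675] ang [-0.0031  0.001   0.0015]
at [0.5021 0.1973 0.3465] jaw deg -13.28 tilt [-1.     -0.0024  0.0015]
```

>>> arm_command --delta_pos '[[0.03,0.14,0.4],[0.03,0.28,0.8],[0.03,0.28,0.87],[0.03,0.28,0.87],[0.03,0.28,0.87],[0.03,0.28,0.87]]' --angular '[[0,0,0],[0,0,0],[0,0,0],[0,0,0],[0,0,0],[0,0,0]]' --fingers '[0,0,0,0,0,0]'

```text
clock: 15.25
ee_pos: [0.5168, 0.0172, 0.3416]
eef_rot: [-1.663, 1.57, 2.821]
ft_force: [0.4, -0.1, 0.1]
finger_gap: 0.085
```

```bash
python3 - <<'E'
from h import *
cmd([.517,.0155,.34],np.radians(-13))
f=shot("wrist")
for o,z in dict(hub=.18,spindle_top=.236,release_mark=.172).items():
    for r in find_in(o,f)[:2]: print(o,np.round(r["centre"],1),round(r["score"],2),toz(f,r["centre"],z).round(4))
c=proj(f,[.517,.0155,.236]); h=np.radians(-48)
print("proj sp",c,[proj(f,[.517+s*.034*np.cos(h),.0155+s*.034*np.sin(h),.192]).round(1) for s in(1,-1)])
x,y=c.astype(int); print(x-90,y-70)
save(f,"w7.png",(x-90,y-80,x+90,y+60),4)
np.save("w7.npy",f["pixels"])
E
```

```text
dp [0.008  0.0031 0.0081] ang [-0.0014 -0.0001  0.0006]
at [0.5168 0.0172 0.3416] jaw deg -13.12 tilt [-1.e+00 -1.e-03 -1.e-04]
hub [318.7 171.6] 0.63 [0.5178 0.0213 0.18  ]
spindle_top [320.1 174.1] 0.75 [0.5212 0.0322 0.236 ]
release_mark [320.9 169.8] 0.79 [0.5197 0.0206 0.172 ]
proj sp [319.53622624 197.02044198] [array([351.5, 203.3]), array([285.9, 158.9])]
229 127
```

View pics/w7.png

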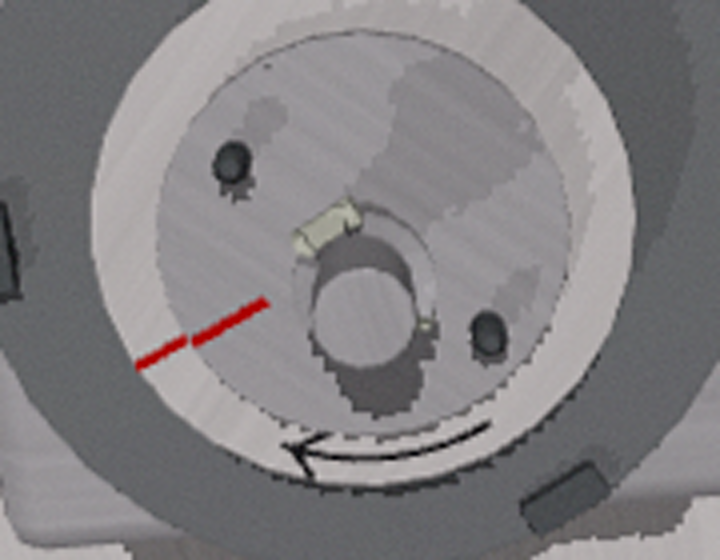

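```bash
python3 - <<'E'
from h import *
f=shot("wrist"); g=f["pixels"].astype(int).sum(2)/3
def blob(x0,y0,x1,y1,t):
    m=(g[y0:y1,x0:x1]<t).astype(np.uint8); n,l,st,c=cv2.connectedComponentsWithStats(m); i=1+np.argmax(st[1:,4]); print(st[i]); return c[i]+[x0,y0]
p2=blob(277,145,300,172,75); p1=blob(340,188,362,212,75)
P2,P1=[toz(f,p,.186) for p in(p2,p1)]
print(p1,p2,P1.round(4),P2.round(4)); v=(P1-P2)[:2]; print("len",np.linalg.norm(v),"mid",((P1+P2)/2).round(4),"ang",np.degrees(np.arctan2(v[1],v[0])))
# circles by edges: collar outer r62 z.172 & flange r46 z.180 : project-fit
from scipy.optimize import least_squares
def sp(px): return toz(f,px,.236)
# spindle top Hough
m=cv2.medianBlur(g[170:225,290:350].astype(np.uint8),3); h=cv2.HoughCircles(cv2.resize(m,None,fx=4,fy=4),cv2.HOUGH_GRADIENT,1,50,param1=60,param2=15,minRadius=40,maxRadius=60)
print(None if h is None else [(np.array(q[:2])/4+[290-.4,170-.4],q[2]/4,sp(np.array(q[:2])/4+[290,170]).round(4)) for q in h[0][:2]])
print(sp([319.75,196.5]).round(4))
# collar
E
```

```text
[ 5  7  9 11 70]
[ 6  7  9 11 69]
[350.20289855 199.66666667] [286.25714286 157.01428571] [ 0.5397 -0.0089  0.186 ] [0.4944 0.0407 0.186 ]
len 0.06725850855503142 mid [0.5171 0.0159 0.186 ] ang -47.58799338277802
[(array([318.975, 195.475]), np.float32(12.575), array([0.5173, 0.0158, 0.236 ]))]
[0.5175 0.0153 0.236 ]
```

The hub measures (0.5172, 0.0157) with x at −47.6°; the pin midpoint and spindle agree, and the pin spacing came out 67.3 mm against 68. Moving to the disc.

>>> arm_command --delta_pos '[[0,0.04,0.3],[0,0.08,0.6],[0,0.1,0.84],[0,0.1,0.84],[0,0.1,0.84]]' --angular '[[0,0,0],[0,0,0],[0,0,0],[0,0,0],[0,0,0]]' --fingers '[0,0,0,0,0]'

```text
clock: 16.12
ee_pos: [0.4979, -0.1519, 0.3421]
eef_rot: [-3.04, 1.57, 1.44]
ft_force: [0.6, 0.3, -0.4]
finger_gap: 0.0854
```

>>> arm_command --delta_pos '[[0,0.04,0.3],[0.1,0.08,0.6],[0.2,0.1,0.84],[0.35,0.1,0.84],[0.45,0.1,0.84],[0.45,0.1,0.84],[0.45,0.1,0.84],[0.45,0.1,0.84]]' --angular '[[-0.1,0,0],[-0.2,0,0],[-0.3,0,0],[-0.4,0,0],[-0.5,0,0],[-0.6,0,0],[-0.66,0,0],[-0.66,0,0]]' --fingers '[0,0,0,0,0,0,0,0]'

```text
clock: 17.12
ee_pos: [0.4795, -0.319, 0.2521]
eef_rot: [2.025, 1.57, 1.26]
ft_force: [0.1, -0.6, -0.5]
finger_gap: 0.0855
```

```bash
python3 - <<'E'
from h import *
f=shot("wrist")
cmd([.482,-.32,.25],np.radians(47))
for r in find_in("disc",f)[:2]: print(r,toz(f,r["centre"],.03).round(4))
print(proj(f,[.482,-.32,.022]))
save(f,"w8.png",(160,50,480,310),2.3)
a=f["pixels"].astype(int)
hsv=cv2.cvtColor(f["pixels"],cv2.COLOR_RGB2HSV); print(hsv[100:260:20,320])
E
```

```text
dp [0.0109 0.0062 0.0122] ang [-0.0097 -0.     -0.0001]
at [ 0.4794 -0.3192  0.2522] jaw deg 46.13 tilt [-1.e+00  2.e-04 -0.e+00]
{'centre': [318.9, 151.6], 'score': 0.6} [ 0.4718 -0.3097  0.03  ]
[318.48491674 163.72530687]
[[175   9 171]
 [143   7 139]
 [174   7 172]
 [ 18 129 142]
 [ 15 108 116]
 [130   5 151]
 [174   7 173]
 [ 18 124 165]]
```

View pics/w8.png

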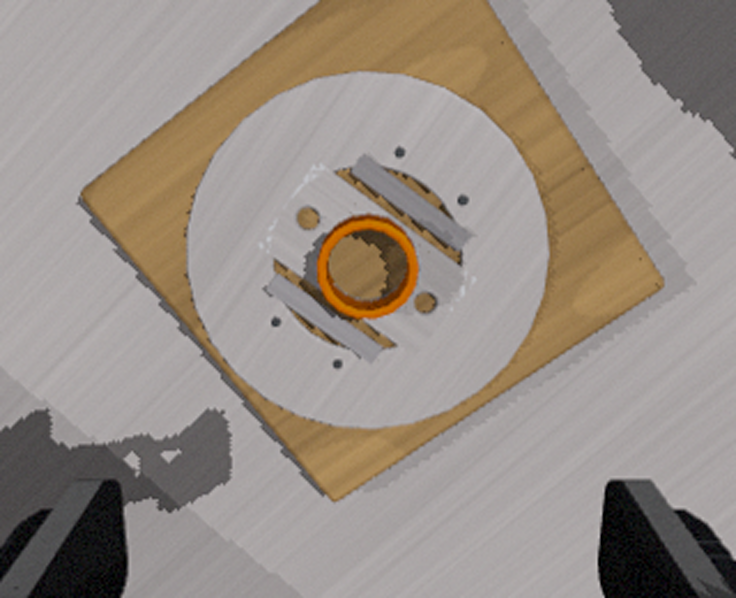

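The disc is clear in the wrist crop: ring centre (368,267), holes (308,217) and (425,302), blades either side. Measuring it.

```bash
python3 - <<'E'
from h import *
f=shot("wrist"); a=f["pixels"]; hsv=cv2.cvtColor(a,cv2.COLOR_RGB2HSV)
def hole(x0,y0,x1,y1):
    m=(hsv[y0:y1,x0:x1,1]>60).astype(np.uint8); n,l,st,c=cv2.connectedComponentsWithStats(m); i=1+np.argmax(st[1:,4]); print(st[i],end=" "); return c[i]+[x0,y0]
hs=[hole(286,136,303,152),hole(338,174,354,188)]
# perspective: visible hole through plate ~ mid depth .020
H=[toz(f,h,.021) for h in hs]; v=(H[1]-H[0])[:2]
print(np.round(hs,1),"len",np.linalg.norm(v),"mid",((H[0]+H[1])/2).round(4),"ang",np.degrees(np.arctan2(v[1],v[0])))
m=((hsv[:,:,0]>5)&(hsv[:,:,0]<16)&(hsv[:,:,1]>180)).astype(np.uint8)[130:200,290:350]
ys,xs=np.nonzero(m); c,rad=cv2.minEnclosingCircle(np.column_stack([xs+290,ys+130]).astype(np.float32)); print("ring",c,rad,toz(f,c,.04).round(4))
# disc outline: low-saturation blob bounded by wood
w=((hsv[:,:,1]>60)).astype(np.uint8)
lab=(1-cv2.morphologyEx(w,cv2.MORPH_CLOSE,np.ones((3,3))))
n,l,st,cc=cv2.connectedComponentsWithStats(lab,connectivity=4)
i=l[100,320]; k=cv2.findContours((l==i).astype(np.uint8),cv2.RETR_EXTERNAL,cv2.CHAIN_APPROX_NONE)[0]; k=max(k,key=len)[:,0,:]
q=np.array([toz(f,p,.022) for p in k])[:,:2]
A=np.column_stack([2*q,np.ones(len(q))]); s=np.linalg.lstsq(A,(q**2).sum(1),rcond=None)[0]; print("disc",s[:2].round(4),"r",np.sqrt(s[2]+s[:2]@s[:2]).round(4),st[i])
E
```

```text
[ 4  4  9  9 67] [ 3  3  9  9 63] [[294.  144.3]
 [344.8 181. ]] len 0.0675841091568043 mid [ 0.4823 -0.319   0.021 ] ang 9.92544522208131
ring (319.52484130859375, 165.6941375732422) 22.760276794433594 [ 0.4812 -0.3185  0.04  ]
disc [ 0.4823 -0.319 ] r 0.0835 [  242    81   157   155 16816]
```

>>> arm_command --delta_pos '[[0.3,0.011,0.009],[0.6,0.011,0.009],[0.8,0.011,0.009],[0.8,0.011,0.009],[0.8,0.011,0.009]]' --angular '[[0.034,0,0],[0.034,0,0],[0.034,0,0],[0.034,0,0],[0.034,0,0]]' --fingers '[0,0,0,0,0]'

```text
clock: 17.9
ee_pos: [0.4825, -0.3207, 0.0938]
eef_rot: [0.248, 1.569, -0.572]
ft_force: [0.4, -0.1, 0.3]
finger_gap: 0.0848
```

```bash
python3 - <<'E'
from h import *
cmd([.4822,-.3189,.026],np.radians(43))
E
```

```text
dp [ 0.339   0.0046 -0.0082] ang [ 0.0004  0.0012 -0.0003]
at [ 0.4825 -0.3207  0.0938] jaw deg 43.04 tilt [-1.0e+00  5.0e-04  1.9e-03]
```

>>> arm_command --delta_pos '[[0.15,0.003,-0.006],[0.28,0.003,-0.006],[0.335,0.003,-0.006],[0.335,0.003,-0.006],[0.335,0.003,-0.006],[0.335,0.003,-0.006],[0.335,0.003,-0.006],[0.335,0.003,-0.006]]' --angular '[[0,0,0],[0,0,0],[0,0,0],[0,0,0],[0,0,0],[0,0,0],[0,0,0],[0,0,0]]' --fingers '[0,0,0,0,0.3,0.6,0.6,0.6]' --force 60

```text
clock: 18.9
ee_pos: [0.4822, -0.3189, 0.0268]
eef_rot: [0.734, 1.568, -0.086]
ft_force: [-1.2, 2.1, 7.9]
finger_gap: 0.0435
```

```bash
python3 - <<'E'
from h import *
cmd([.4822,-.3189,.026],np.radians(43))
s=read_state();print(s["ft_force"],s["moment"],s["finger_gap"])
f=shot("wrist");save(f,"w9.png",(120,130,520,400),1.9)
E
```

```text
dp [ 0.004   0.0001 -0.0002] ang [ 0.0006  0.0012 -0.0011]
at [ 0.4822 -0.3189  0.0268] jaw deg 43.05 tilt [-1.      0.0017  0.0019]
[-1.1985387   2.13191789  7.93601749] [ 0.54933917  0.12017038 -0.11820353] 0.04350403651300669
```

View pics/w9.png

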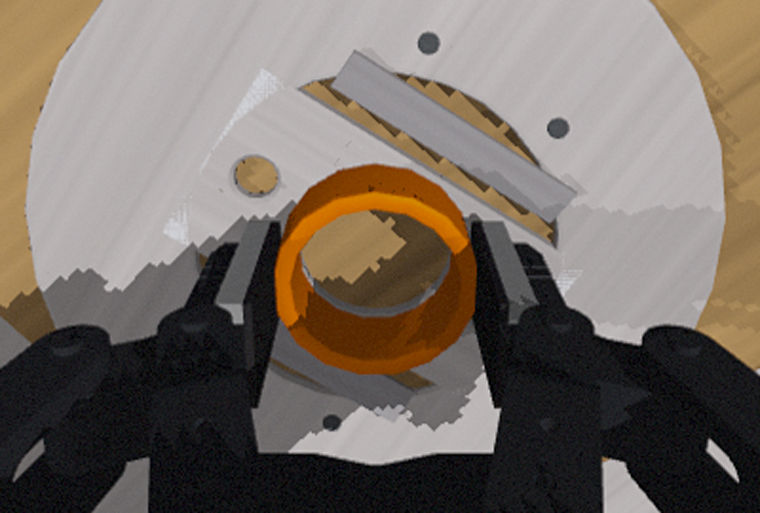

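The boss sits squarely between the pads. Lifting.

>>> arm_command --delta_pos '[[0,0,0],[-0.03,0,0],[-0.1,0,0],[-0.25,0,0],[-0.5,0,0],[-0.75,0,0],[-1,0,0],[-1,0,0]]' --angular '[[0,0,0],[0,0,0],[0,0,0],[0,0,0],[0,0,0],[0,0,0],[0,0,0],[0,0,0]]' --fingers '[0.6,0.6,0.6,0.6,0.6,0.6,0.6,0.6]' --force 90

```text
clock: 19.95
ee_pos: [0.4833, -0.3204, 0.2302]
eef_rot: [0.219, 1.562, -0.601]
ft_force: [0.4, 0.1, -5.2]
finger_gap: 0.042
```

```bash
cat > inhand.py <<'E'
from h import *
from scipy.optimize import least_squares
T=pose(); f=grab_frame("wrist"); f["W"]=np.array(f["tool_from_camera"])  # tool-frame camera
a=f["pixels"]; cv2.imwrite("pics/ih.png",a[:,:,::-1])
g=cv2.cvtColor(a,cv2.COLOR_RGB2GRAY)
def px(x,y,h=.0048): return proj(f,[h,x,y])   # tool x = h
def tool(p,h):
    d=f["W"][:3,:3]@np.array([(p[0]-f["cx"])/foc(f),-(p[1]-f["cy"])/foc(f),-1]); o=f["W"][:3,3]; return (o+d*(h-o[0])/d[0])[1:]
x,y=(120+256/1.9,130+176/1.9); print("hole then",tool([x,y],.0048))
print("pixel patch mean",[r for r in read_state()["ft_force"].round(1)], read_state()["finger_gap"])
# expected hole in tool frame: jaw y, z ; disc x axis rel
c=g[int(y)-12:int(y)+12,int(x)-14:int(x)+14]; print(c[::2,::2])
E
python3 inhand.py
```

```text
hole then [-0.02795187 -0.01877407]
pixel patch mean [np.float64(0.3), np.float64(0.3), np.float64(-5.6)] 0.04242585785745873
[[171 172 170 172 173 175 174 174 175 178 177 175 179 176]
 [170 171 172 175 140 127 107 104 123 143 172 179 176 176]
 [172 172 154 124 109 100  96  72  69  74  99 154 178 178]
 [174 157 137 159 100 101 104  95  70  73  71  86 147 176]
 [170 140 135 139 156  93 101 102  96  68  77  74 117 162]
 [165 145  96  96 140 173  95  99  99  95  76  76  79 138]
 [165 149 100  99  95 138 177 108 157 100  81  72  75 141]
 [162 151 108  96 101 101  99 181 137 165  97  97  69 128]
 [164 157 108 104 102 101 101 100  97 140 181  94  82 145]
 [169 160 153 117 103 102 100 100 101 102 130 182 111 150]
 [173 166 162 133 117 113 105  98 105 102  98  88 152 159]
 [174 175 167 164 156 113 108 109 101  95 129 155 159 175]]
```

The disc is held: 5.5 N is more than its 4.1 N weight but within the sensor offset. The hole seen in hand puts the disc axis about 33.5° from the jaw. Carrying it to the hub.

>>> arm_command --delta_pos '[[-0.2,0.05,-0.04],[-0.45,0.2,-0.17],[-0.55,0.4,-0.35],[-0.55,0.63,-0.55],[-0.55,0.63,-0.55],[-0.55,0.63,-0.55]]' --angular '[[0.04,0,0],[0.12,0,0],[0.2,0,0],[0.28,0,0],[0.32,0,0],[0.32,0,0]]' --fingers '[0.6,0.6,0.6,0.6,0.6,0.6]'

```text
clock: 20.75
ee_pos: [0.4972, -0.1515, 0.3331]
eef_rot: [-2.043, 1.567, 2.92]
ft_force: [-0.0, -0.7, -5.3]
finger_gap: 0.0422
```

```bash
python3 - <<'E'
from h import *
cmd([.5172,.0157,.31],np.radians(-14.2)); print(read_state()["ft_force"])
E
```

```text
dp [ 0.1159  0.3048 -0.7849] ang [ 0.3175 -0.0005  0.0022]
at [ 0.4972 -0.1515  0.3331] jaw deg 14.38 tilt [-1.     -0.0031 -0.0016]
[-0.04594492 -0.6704701  -5.33461277]
```

>>> arm_command --delta_pos '[[0,0.07,-0.2],[0,0.18,-0.45],[0,0.28,-0.7],[0.05,0.305,-0.785],[0.11,0.305,-0.785],[0.11,0.305,-0.785],[0.11,0.305,-0.785]]' --angular '[[0.08,0,0],[0.16,0,0],[0.24,0,0],[0.31,0,0],[0.318,0,0],[0.318,0,0],[0.318,0,0]]' --fingers '[0.6,0.6,0.6,0.6,0.6,0.6,0.6]'

```text
clock: 21.62
ee_pos: [0.5184, 0.0135, 0.3129]
eef_rot: [-0.857, 1.57, -2.679]
ft_force: [-0.5, -0.0, -4.2]
finger_gap: 0.0422
```

```bash
python3 - <<'E'
from h import *
for _ in range(3): cmd([.5172,.0157,.213],np.radians(-14.2))
f=grab_frame("wrist"); f["W"]=np.array(f["tool_from_camera"]); g=cv2.cvtColor(f["pixels"],cv2.COLOR_RGB2GRAY)
# hole blob relative: print aperture centroid in tool frame
x0,y0=240,208; c=g[y0:y0+32,x0:x0+34]; print(c[::3,::3])
E
```

```text
dp [ 0.4997 -0.0083 -0.0094] ang [-0.0024  0.0003  0.0003]
at [0.5184 0.0135 0.3129] jaw deg -14.42 tilt [-1.e+00 -5.e-04  4.e-04]
dp [ 0.4997 -0.0083 -0.0094] ang [-0.0024  0.0003  0.0003]
at [0.5184 0.0135 0.3129] jaw deg -14.42 tilt [-1.e+00 -5.e-04  4.e-04]
dp [ 0.4997 -0.0083 -0.0094] ang [-0.0024  0.0003  0.0003]
at [0.5184 0.0135 0.3129] jaw deg -14.42 tilt [-1.e+00 -5.e-04  4.e-04]
[[172 171 170 171 173 175 176 175 174 171 174 158]
 [171 171 173 158 147 152 178 179 175 174 174 157]
 [172 169 112 100 100  99  69 136 177 176 162 159]
 [173 120  99  99 101  90  45 103 147 159 163 161]
 [160  75 102  99  99  99  77  99 109 154 155 160]
 [149  70 101  98 102  66  53  93 101 161 155 157]
 [155 124  95 103 101  72  53  54  99 161 154 156]
 [174 142  91 102  99  51  53  54 150 169 155 156]
 [175 169 149 124 113 115 108 161 167 155 154 153]
 [171 171 175 162 162 164 162 170 171 155 154 157]
 [172 172 172 173 174 172 168 168 172 158 158 157]]
```

>>> arm_command --delta_pos '[[0.1,-0.008,-0.009],[0.2,-0.008,-0.009],[0.26,-0.008,-0.009],[0.26,-0.008,-0.009],[0.26,-0.008,-0.009]]' --angular '[[-0.002,0,0],[-0.002,0,0],[-0.002,0,0],[-0.002,0,0],[-0.002,0,0]]' --fingers '[0.6,0.6,0.6,0.6,0.6]'

```text
clock: 22.3
ee_pos: [0.5179, 0.0167, 0.262]
eef_rot: [1.838, 1.57, 0.019]
ft_force: [0.3, -0.3, -4.8]
finger_gap: 0.0421
```

```bash
python3 - <<'E'
from h import *
cmd([.5172,.0157,.206],np.radians(-14.2)); print(read_state()["ft_force"])
E
```

```text
dp [ 0.2798 -0.0026  0.0059] ang [-0.     -0.0002 -0.0008]
at [0.5179 0.0167 0.262 ] jaw deg -14.2 tilt [-1.0e+00  1.2e-03 -3.0e-04]
[ 0.27950645 -0.30159526 -4.83509217]
```

>>> arm_command --delta_pos '[[0.07,-0.002,0.004],[0.14,-0.002,0.004],[0.2,-0.002,0.004],[0.25,-0.002,0.004],[0.28,-0.002,0.004],[0.28,-0.002,0.004],[0.28,-0.002,0.004]]' --angular '[[0,0,0],[0,0,0],[0,0,0],[0,0,0],[0,0,0],[0,0,0],[0,0,0]]' --fingers '[0.6,0.6,0.6,0.6,0.6,0.6,0.6]'

```text
clock: 23.18
ee_pos: [0.5171, 0.0162, 0.2055]
eef_rot: [1.819, 1.57, 0.0]
ft_force: [0.0, -0.3, -5.1]
finger_gap: 0.0423
```

```bash
python3 - <<'E'
from h import *
cmd([.5172,.0157,.199],np.radians(-14.2)); print(read_state()["ft_force"],read_state()["moment"])
f=grab_frame("wrist"); f["W"]=np.array(f["tool_from_camera"]); g=cv2.cvtColor(f["pixels"],cv2.COLOR_RGB2GRAY)
x0,y0=238,206; c=g[y0:y0+34,x0:x0+36]; print(c[::2,::2])
T=pose()
for s in(1,-1):
    h=np.radians(-47.6); p=[.5172+s*.034*np.cos(h),.0157+s*.034*np.sin(h),.192]; q=(np.linalg.inv(T)@np.append(p,1))[:3]; print("pin top px",proj(f,q).round(1))
    a=np.radians(180*(s<0)-33.4); print("hole px",proj(f,[.0048,.034*np.cos(a),-.034*np.sin(a)]).round(1))
E
```

```text
dp [0.0324 0.0009 0.0024] ang [ 0.0001 -0.0001 -0.0004]
at [0.5171 0.0162 0.2055] jaw deg -14.19 tilt [-1.e+00  6.e-04 -2.e-04]
[ 0.03657065 -0.33778529 -5.07640228] [ 0.02592055 -0.03904127  0.04247952]
[[174 175 173 175 172 174 176 178 176 178 175 177 175 174 176 176 158 160]
 [173 173 172 174 173 172 172 173 179 177 178 175 176 176 174 176 160 159]
 [172 174 174 173 173 174 173 175 175 178 177 176 179 176 176 175 160 161]
 [174 172 172 172 172 137 128 101 102 124 151 175 178 176 176 175 158 160]
 [172 174 173 151 117  80  66  40  26  30  39 107 160 178 177 177 162 160]
 [173 175 153 117  56  61  66  62  20  36  62  54  87 156 176 166 163 161]
 [173 173 121  71  62  64  66  67  54  32  65  66  34 124 168 159 160 163]
 [177 164 119  61  68  67  67  64  62  60  47  19  48  77 155 157 157 159]
 [175 141 124  67  66  68  69  66  62  62  74 126  81  80 163 156 157 157]
 [173 148 126  68  66  65  67  59  83 136 132 130 128  60 160 158 158 156]
 [171 157 137  73  66  61  66  64  68 136 135 132 130 129 163 158 156 156]
 [173 169 138 118  87  68  64  66  65 144 137 135 132 130 162 156 155 157]
 [177 176 150 147 114 105 100  70  63  79 135 128 115 165 166 168 171 156]
 [175 178 176 159 154 143 108 119 115 117  85 142 165 169 172 175 173 155]
 [173 173 175 176 168 156 159 156 155 158 164 169 172 172 174 173 155 159]
 [173 171 173 173 176 175 169 166 163 167 167 170 173 175 173 176 155 158]
 [173 171 175 172 172 176 160 174 174 172 172 170 174 174 174 174 158 158]]
pin top px [376.3 286.2]
hole px [379.  295.3]
pin top px [258.5 215.4]
hole px [255.  221.2]
```

>>> arm_command --delta_pos '[[0.01,0.001,0.002],[0.02,0.001,0.002],[0.03,0.001,0.002],[0.035,0.001,0.002]]' --angular '[[0,0,0],[0,0,0],[0,0,0],[0,0,0]]' --fingers '[0.6,0.6,0.6,0.6]'

```text
clock: 23.72
ee_pos: [0.517, 0.0158, 0.198]
eef_rot: [2.545, 1.571, 0.726]
ft_force: [0.6, 0.9, -3.6]
finger_gap: 0.0421
```

```bash
python3 - <<'E'
from h import *
cmd([.5172,.0157,.19],np.radians(-14.2)); print(read_state()["ft_force"],read_state()["moment"])
E
```

```text
dp [0.0401 0.001  0.0003] ang [ 0.0001 -0.0001 -0.0001]
at [0.517  0.0158 0.198 ] jaw deg -14.19 tilt [-1.e+00  1.e-04 -2.e-04]
[ 0.6171163   0.89491616 -3.60790097] [ 0.0790607  -0.06158181  0.03245391]
```

>>> arm_command --delta_pos '[[0.01,0,0],[0.02,0,0],[0.03,0,0],[0.035,0,0]]' --angular '[[0,0,0],[0,0,0],[0,0,0],[0,0,0]]' --fingers '[0.6,0.6,0.6,0.6]'

```text
clock: 24.22
ee_pos: [0.5173, 0.0159, 0.1912]
eef_rot: [2.199, 1.57, 0.381]
ft_force: [1.8, 1.6, -3.8]
finger_gap: 0.0422
```

>>> arm_command --delta_pos '[[0.004,0,0],[0.008,0,0],[0.012,0,0],[0.014,0,0]]' --angular '[[0,0,0],[0,0,0],[0,0,0],[0,0,0]]' --fingers '[0.6,0.6,0.6,0.6]'

```text
clock: 24.72
ee_pos: [0.5173, 0.0162, 0.1891]
eef_rot: [2.398, 1.569, 0.579]
ft_force: [-0.0, 3.7, 6.9]
finger_gap: 0.0423
```

Contact at TCP z 0.189, exactly where the disc should be flush. Releasing gently.

>>> arm_command --delta_pos '[[0,0,0],[0,0,0],[0,0,0],[0,0,0],[-0.1,0,0],[-0.3,0,0],[-0.6,0,0],[-0.8,0,0],[-0.8,0,0]]' --angular '[[0,0,0],[0,0,0],[0,0,0],[0,0,0],[0,0,0],[0,0,0],[0,0,0],[0,0,0],[0,0,0]]' --fingers '[0.4,0.25,0.1,0,0,0,0,0,0]'

```text
clock: 25.85
ee_pos: [0.5187, 0.0157, 0.3519]
eef_rot: [1.821, 1.564, 0.003]
ft_force: [0.0, -0.2, -0.5]
finger_gap: 0.0851
```

```bash
python3 - <<'E'
from h import *
cmd([.5172,.0157,.33],np.radians(-14.2)); s=read_state();print(s["ft_force"],s["finger_gap"],s["clock"])
f=shot("wrist"); a=f["pixels"]; hsv=cv2.cvtColor(a,cv2.COLOR_RGB2HSV)
m=((hsv[:,:,0]>5)&(hsv[:,:,0]<16)&(hsv[:,:,1]>180)).astype(np.uint8)
n,l,st,c=cv2.connectedComponentsWithStats(m)
i=1+np.argmax(st[1:,4]); ys,xs=np.nonzero(l==i); print("orange bbox",st[i], "ring expected", proj(f,[.5172,.0157,.202]).round(1))
k=cv2.minEnclosingCircle(np.column_stack([xs,ys]).astype(np.float32)); print(k,toz(f,k[0],.202).round(4), "expected r px", foc(f)*.023/np.linalg.norm(f["W"][:3,3]-[.5172,.0157,.202]))
h=np.radians(-47.6); g=cv2.cvtColor(a,cv2.COLOR_RGB2GRAY)
for s in(1,-1):
    p=[.5172+s*.034*np.cos(h),.0157+s*.034*np.sin(h)]; q=proj(f,p+[.190]); x,y=q.astype(int); print("pin px",q.round(1)); print(g[y-16:y+16:3,x-16:x+16:3])
for cam in("top","scene"):
    t=shot(cam)
    for o,z in(("disc",.19),("nut",.02),("jam_jar",.084),("empty_jar",.04)):
        print(cam,o,[(round(r["score"],2),toz(t,r["centre"],z).round(3)[:2]) for r in find_in(o,t)[:2]])
E
```

```text
dp [ 0.1093 -0.0078  0.0021] ang [ 0.0001 -0.001  -0.0039]
at [0.5187 0.0157 0.3519] jaw deg -14.19 tilt [-1.      0.0061 -0.0016]
[ 0.00215475 -0.16456287 -0.48473153] 0.0851169184800743 25.85
orange bbox [290 152  51  48 423] ring expected [315.7 180.2]
((314.5867919921875, 178.50347900390625), 26.692813873291016) [0.5167 0.0174 0.202 ] expected r px 27.04831652471684
pin px [347.3 197.1]
[[148  55 107 109 162 162 162 166 164 161 161]
 [158  57 109 101 166 162 161 163 150 163 162]
 [152  58 120 110 166 170 148 147 150 163 165]
 [151  74 112 108 149  78 134 150 159 162 161]
 [156 122 106  91  39  52  43 157 168 164 160]
 [114 112  89 122  39  68  51 159 165 169 165]
 [109  93  96 143  53  57  43 169 162 164 168]
 [ 90  80 167 164 167  89 152 165 165 169 167]
 [ 90 166 159 158 163 165 163 163 168 167 165]
 [110 167 165 163 159 162 161 167 168 165 165]
 [161 166 169 168 164 161 165 169 166 165 166]]
pin px [282.9 155.8]
[[160 165 166 166 183 166 164 166 168 168 166]
 [166 168 166 184 167 167 167 168 161 170 168]
 [164 168 169 165 166 168 156 155 153 165 164]
 [166 165 167 163 164 165 155 154 151 165 166]
 [167 173 163 163 116  61  43 111 157 167 168]
 [164 165 165 162 113  60  53  33 167 170 168]
 [176 166 166 162 105  70  72  33 166 163 166]
 [171 164 162 166 134  47  49 154 166 164  82]
 [167 164 164 162 165 165 153 155 165 146 116]
 [171 168 164 163 163 161 165 165 161  89 119]
 [165 171 167 168 162 164 164 164 164 120 105]]
top disc []
top nut [(0.56, array([0.45 , 0.339]))]
top jam_jar [(0.94, array([0.72 , 0.193]))]
top empty_jar [(0.86, array([0.657, 0.357])), (0.65, array([ 0.737, -0.18 ]))]
scene disc [(0.84, array([0.533, 0.016])), (0.68, array([0.612, 0.323]))]
scene nut [(0.8, array([0.447, 0.359])), (0.52, array([ 0.308, -0.027]))]
scene jam_jar [(0.96, array([0.753, 0.209])), (0.7, array([0.543, 0.349]))]
scene empty_jar [(0.97, array([ 0.74 , -0.178])), (0.58, array([0.663, 0.372]))]
```

```bash
python3 -c "
from rig import *
print(job_done())"
```

```text
the job is handed in; nothing more can be done
None
```

The slicing disc is fitted to the hub, the nut stands in the white tray, and the job is handed in at about 26 s of the 72 s allowed; no verdict was reported.

- **Nut:** I turned it clockwise 114.6° (2.0 rad) with no slip in the grip, and it lifted straight off without resistance. The wrist picture afterwards showed it upright near the middle of the tray.
- **Disc:** I held it by the boss and lowered it over the spindle and pins. It met contact at TCP z 0.189 m, against 0.1888 m expected for flush.
- **Last checks:** After release and retreat, a dark pin shows at both drive holes. The boss ring measured within 2 mm of the hub axis, and its size (26.7 px against 27.0 expected) fits a flush height. The jars were found where they first stood, to within about 1 cm.
- **Weaker points:** I judged the final seating from numbers only, because I had used all 12 picture views. The top camera's network did not report the disc at the end. The scene camera did, about 16 mm off, which is within that network's usual error.

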